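Load the pipe-to-plate tacking jig

TASK

Load the tacking jig for a pipe-to-plate test piece: seat the square blank flat in the jig's square nest, swing the hinged hold-down leaf fully down over it, then stand upright on the blank, through the leaf's collar, the one pipe stub that fits the collar closely (the thick one will not enter, the thin one rattles). Lower the blank and the stub into place rather than dropping them, and leave them free-standing in the jig with the leaf down. A stub that was tried and rejected goes back on the bench; the other blanks and the tools stay where they lie.

Things in the scene. Friction and masses are not known exactly. Their poses are not given: they have to be found in the camera images.
- jig: Steel tacking jig bolted to the bench. Origin: under its 12 mm base plate, below the nest's centre; x and y along the nest's sides, z up. Base 150 mm (x) by 185 mm (y from -90 to +95 mm). Hinge lugs at x = +-52, y = +75 mm are 62 mm high over the bench; 12 mm square rest posts at x = +-36, y = -72 mm are 47 mm high.
- nest (a point): Centre of the floor of the square nest, 12 mm above the bench, axes as the jig's. The cavity is 67 by 67 mm and 8 mm deep, bounded by four L-shaped corner locators (10 mm thick walls); in the middle of each of its four sides a 35 mm wide gap at floor level, open outwards, leaves room for fingers.
- leaf (a joint): Stiff hinge of the hold-down leaf, rad: 0 = fully down on its stop, 1.57 = upright, 2.3 = fully open; it starts open past upright and stays at any angle; 1 to 6 N at the handle move it. Axis parallel to jig x at jig y +75 mm, 52 mm above the bench. Frame of two 10 mm square bars at jig x = +-36 mm; once down, its four feet stand 0.3 mm above a seated blank.
- leaf_handle (a point): Middle of the leaf's handle: a round rod 14 mm thick, parallel to the hinge axis and 190 mm from it, spanning the 62 mm between the bars; 70 mm free to the next cross-bar. In the jig's frame it is at x = 0, y = 75 - 190 cos(leaf), z = 52 + 190 sin(leaf) mm (leaf down: y -115, z 52).
- collar (a point): Centre of the upper mouth of the leaf's collar: a ring 58 mm outside, bore 36.5 mm, 16 mm high; z of this point is the bore's axis, away from the blank. With the leaf down it is over the nest's centre, mouth 60 mm and lower edge 44 mm above the bench (top of a seated blank: 22 mm).
- square_blank: Square mild-steel blank 64 by 64 mm, 10 mm thick, lying flat; origin at its centre (5 mm above its underside), x and y parallel to its sides. About 320 g, varies. Seated, its centre is 5 mm above the nest's floor.
- stub_34: Length of mild-steel pipe, 33.7 mm outside diameter, 27.3 mm bore, 80 mm long, stands upright on the bench at the start; origin at its centre, 40 mm above its foot; z along the pipe. About 190 g. 
- stub_42: Length of mild-steel pipe, 42.4 mm outside diameter, 36 mm bore, 80 mm long, stands upright on the bench at the start; origin at its centre, 40 mm above its foot; z along the pipe. About 250 g. 
- stub_27: Length of mild-steel pipe, 26.9 mm outside diameter, 21.7 mm bore, 80 mm long, stands upright on the bench at the start; origin at its centre, 40 mm above its foot; z along the pipe. About 125 g. 
- round_blank: Bystander: round steel blank, 70 mm diameter, 10 mm thick, lying flat; origin at its centre.
- oblong_blank: Bystander: oblong steel blank 50 mm (x) by 90 mm (y), 10 mm thick, lying flat; origin at its centre.
- chipping_hammer: Bystander: chipping hammer lying along its x, 245 mm long, grip to -x, head at +x about 150 mm across, up to 25 mm high; origin underneath, about midway.
- wire_brush: Bystander: wire brush with wooden back lying on its side along its x, 200 by 36 mm, 26 mm high; origin under the middle of its back.
- weld_magnet: Bystander: triangular welding magnet, legs 85 mm, 16 mm thick, lying flat; origin underneath.
- try_square: Bystander: try square lying flat; stock 85 mm along its y, 15 mm thick, blade 120 mm along its +x, 3 mm thick; origin under the stock's middle.
There are look-alikes about, which are no part of the job. Leave any red look-alike of the square_blank alone.

How it is judged:
By the outcome, as a careful person would: the job done as asked, in the order asked, and still so for the second after the job is handed in, with the robot touching nothing.
It also fails if it takes over 72 s, if anything falls off the work surface, if the arm or the gripper's body presses on something with over 40 N, if the wrist force passes 120 N, or if a joint passes its speed limit or range.

ROBOT

A 6-joint arm with a two-finger parallel gripper is mounted at the origin on the work surface. World frame = base frame: x ahead of the robot, y to its left, z up, the work surface at z = 0. Lengths are in m, angles in rad, forces in N, time in s.
With the tool pointing down it reaches from about 0.35 to 0.85 m from the base axis. Payload 8.1 kg.
Tool frame: the origin (TCP) lies at the centre of the arm's flange, where the gripper is bolted on; the fingertips stand 186 mm ahead of it and the grasp point (between the pads) lies 167 mm ahead of it; z points along the fingers, y is the line along which they close (so a half turn about z gives the same grasp; the last joint's range is limited). The gripper opens to 93 mm and grips with 3 to 60 N. Pads are 15 mm wide; open, the fingers measure 128 mm over their backs; the gripper's body (75 mm by 188 mm) begins 65 mm behind the grasp point.
Start: joints at [1.11, 0.13, 1.488, -0, 1.523, -0.085], TCP at [0.22, 0.558, 0.405] pointing down, gripper open.
Joint ranges: [-2.96, 2.96], [-0.89, 2.26], [0.02, 2.5], [-1.34, 4.48], [0, 2.73], [-2.66, 2.66]. Speed limits (rad/s): [2.39, 2.39, 2.79, 3.14, 3.14, 3.14].

INTERFACE

Orientations are given as a rotation vector (axis times angle).
In Python, from plant import read_state, read_camera, camera_params, robot gives the robot as it stands.
- The arm moves only by the tool carry_out, never from a script. Its argument "targets" is a list of rows, each an object of numbers: "hand": the opening in per cent of the stroke, from 0 (shut) to 100 (fully open); "x", "y", "z": the shift along the tool's x, y, z in m; "ax", "ay", "az": the turn, a rotation vector about the tool's x, y, z in rad. In form: [{"hand": .., "x": .., "y": .., "z": .., "ax": .., "ay": .., "az": ..}, ...]. A call has 1 to 8 rows; each row is the pose to reach, as a shift and turn from the pose commanded when the call began, along the tool's axes at that moment; what a row does not reach only later rows make up. A row lasts 1/8 s, in which the tool goes at most 62.5 mm and 10.7 degrees, less where a joint would pass 70% of its speed; a pose out of reach is approached as far as the arm can. A call with a gripper value outside its range is refused whole. The fingers move at their own pace and stop on an object; "newtons" is the grip in N (left out, the last holds). Time passes only in rows, so rows that repeat a pose let the fingers close. It gives the time, the measured TCP pose, the force, the opening and the grip force at its end, in the units of the state.
- read_state(): the state, without advancing time (a new reading comes with each control period).
- read_camera(name): name is "scene" or "top" or "wrist"; returns (picture, depth): 400x640x3 uint8, blue, green, red; 400x640 float32, m along the optical axis (not along the pixel's ray), 0 where there is no reading.
- camera_params(name): a dict with "fx", "fy", "cx", "cy" (pixels), "position" and "rotation" of the camera in the world. Camera axes: x right, y up, looking along -z (the intrinsics and any distortion apply to the point x, -y, -z); pixel columns grow to the right and rows downward; lengths in m; the calibration is good to about 2 mm. A picture is of the moment at which its call begins: read the wrist's pose just before it. camera_params takes no time and is no camera call; for the wrist camera it gives the pose at the moment of the call.
- robot.close_job(): hands the job in; it is judged then, once.
The state is a dict: "t": time; "q": joint angles; "dq": joint speeds; "joint_torque": joint torques, N m; "tool_pos": TCP position; "orientation": TCP orientation; "force": force on the tool from outside, world axes, zero at the start; "wrist_torque": the same for the moment, N m; "opening": finger opening in m; "gripper_force": force on a finger pad.
Only numpy, scipy, OpenCV 4.12 (cv2) and the standard library are available. Lean on these libraries where they do the work, as an engineer would, in place of code of your own. Each camera call takes 0.05 s, during which the arm holds its last target. There are 200 camera calls.

## Working session

There is one attempt and no reset: what is moved stays moved. The work goes in short steps, Python scripts to look and compute and a tool call to move; the robot and the scene stay as the last step left them, time stands still between calls to the robot, and variables do not carry over. Pictures are saved under pics/ and viewed, at most 10 in all, crops included, and the job is handed in when it is done.

Besides the shell and the picture viewer there is one more tool, called after "Emit:" by a JSON object that holds its "fn" and its "kwargs". carry_out: Moves the arm, as the interface text tells. Its arguments: {"type":"object","properties":{"targets":{"type":"array","items":{"type":"object","properties":{"hand":{"type":"number"},"x":{"type":"number"},"y":{"type":"number"},"z":{"type":"number"},"ax":{"type":"number"},"ay":{"type":"number"},"az":{"type":"number"}}}},"newtons":{"type":"number"}},"required":["targets"]}

```bash
ls; mkdir -p pics; python3 - <<'E'
from plant import *
import cv2,numpy as np
print(read_state())
for n in ("top","scene"):
    print(n,camera_params(n))
    p,d=read_camera(n); cv2.imwrite(f"pics/{n}0.png",p); np.save(f"{n}0.npy",d); print((d>0).mean())
print(camera_params("wrist"))
E
```

```text
pics
{'t': 0.0, 'q': array([ 1.10958152e+00,  1.31154431e-01,  1.48925670e+00,  1.67778265e-05,
        1.52301271e+00, -8.54303254e-02]), 'dq': array([-0.00046963,  0.00116741,  0.00233216,  0.00030376, -0.00163328,
       -0.00069967]), 'joint_torque': array([-2.38267472e-03, -5.59844649e+01, -4.91755271e+01,  7.67193222e-02,
        3.54189088e-02, -8.86258772e-05]), 'tool_pos': array([0.22009347, 0.55793125, 0.40370357]), 'orientation': array([-5.86719538e-01, -3.08579812e+00,  2.76210480e-03]), 'force': array([-0.02298048,  0.99511531,  0.11414724]), 'wrist_torque': array([-0.01167051,  0.01077512,  0.03590826]), 'gripper_force': 0.0, 'opening': 0.09277637026123946}
top {'fx': 459.5455665432926, 'fy': 459.5455665432926, 'cx': 313.4922906646064, 'cy': 188.8783805889529, 'position': array([0.42811761, 0.00845629, 1.13847581]), 'rotation': array([ 0.05943102, -0.03196018, -1.56442094])}
0.9959140625
scene {'fx': 434.97972158244687, 'fy': 434.97972158244687, 'cx': 315.4675250236169, 'cy': 197.03530894128167, 'position': array([0.99505071, 0.70590144, 0.61414859]), 'rotation': array([0.36928551, 1.24479963, 2.24987242])}
0.996125
{'fx': 360.682753124035, 'fy': 360.682753124035, 'cx': 322.9645793754761, 'cy': 206.9806184654825, 'position': array([0.1490016 , 0.58610891, 0.38303113]), 'rotation': array([-0.24328141, -0.16242837,  1.18714441])}
```

View pics/top0.png

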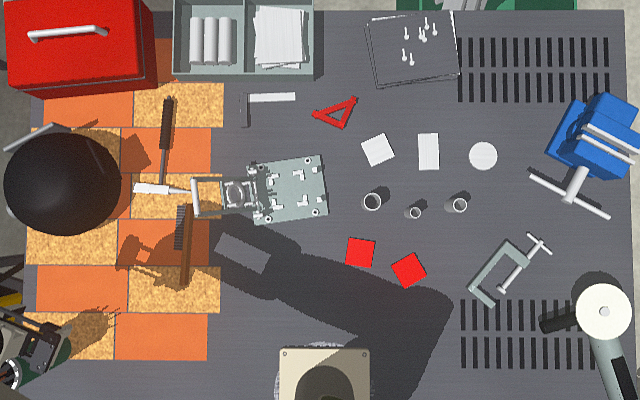

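View pics/scene0.png

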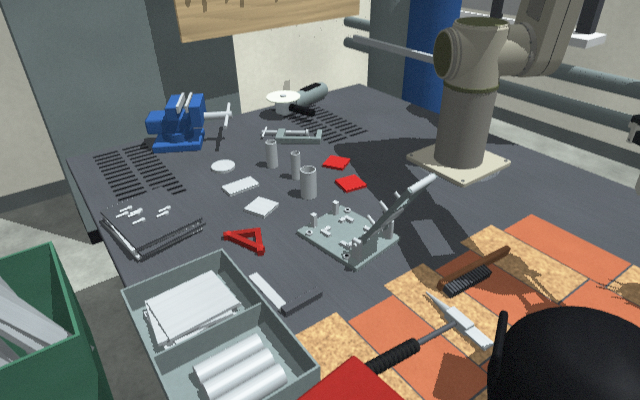

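The top view shows the square blank at about (378,149), oblong (428,152) and round (483,156). The stubs are at (373,201) thick, (415,212) thin and (459,205) medium. The jig is at (290,190), with the leaf open to the left (+y). The red look-alikes are at (360,251) and (408,270).

```bash
cat > h.py <<'E'
import numpy as np, cv2
from scipy.spatial.transform import Rotation as R
from plant import *
def ray(cp,uv,z):
    """pixels -> world points on plane z"""
    uv=np.atleast_2d(uv).astype(float); Rm=R.from_rotvec(cp["rotation"]).as_matrix()
    d=np.c_[(uv[:,0]-cp["cx"])/cp["fx"],-(uv[:,1]-cp["cy"])/cp["fy"],-np.ones(len(uv))]@Rm.T
    o=cp["position"]; return o+d*((z-o[2])/d[:,2])[:,None]
def pix(cp,P):
    Rm=R.from_rotvec(cp["rotation"]).as_matrix(); c=(np.atleast_2d(P)-cp["position"])@Rm
    return np.c_[cp["cx"]-cp["fx"]*c[:,0]/c[:,2],cp["cy"]+cp["fy"]*c[:,1]/c[:,2]]
def cloud(cp,d):
    v,u=np.indices(d.shape); Rm=R.from_rotvec(cp["rotation"]).as_matrix()
    c=np.stack([(u-cp["cx"])/cp["fx"]*d,-(v-cp["cy"])/cp["fy"]*d,-d],-1)
    return c@Rm.T+cp["position"]
def blobs(mask,cp,z,amin=60):
    out=[]
    for c in cv2.findContours(mask.astype(np.uint8),cv2.RETR_EXTERNAL,cv2.CHAIN_APPROX_NONE)[0]:
        if cv2.contourArea(c)<amin: continue
        w=ray(cp,c[:,0,:],z)[:,:2]*1000
        (cx,cy),(a,b),t=cv2.minAreaRect(w.astype(np.float32)); out.append((c[:,0].mean(0).round(),round(cx,1),round(cy,1),round(a,1),round(b,1),round(t,1)))
    return out
def down(yaw):  # tool pointing down, tool y (closing line) at world angle yaw
    y=np.array([np.cos(yaw),np.sin(yaw),0]); z=np.array([0,0,-1.]); return R.from_matrix(np.c_[np.cross(y,z),y,z])
def go(p,Rt):
    """shift/turn in present tool frame to world TCP pose p,Rt"""
    s=read_state(); R0=R.from_rotvec(s["orientation"])
    print("t",round(s["t"],2),"pos",s["tool_pos"].round(4),"shift",(R0.inv().apply(np.array(p)-s["tool_pos"])).round(4),"turn",(R0.inv()*Rt).as_rotvec().round(4))
E
python3 - <<'E'
from h import *
cp=camera_params("top"); p=cv2.imread("pics/top0.png"); d=np.load("top0.npy")
W=cloud(cp,d); print("table z",np.median(W[225:235,300:340,2]),np.median(W[100:120,480:560,2]))
hsv=cv2.cvtColor(p,cv2.COLOR_BGR2HSV)
m=((hsv[...,1]<40)&(hsv[...,2]>170)); m[:,:345]=0;m[:110]=0;m[180:]=0;m[:,520:]=0
print("blanks");[print(*b) for b in blobs(m,cp,.010)]
for n,(u,v) in dict(s42=(373,201),s27=(415,212),s34=(459,205)).items():
    w=W[v-18:v+18,u-18:u+18]; q=np.abs(w[...,2]-.08)<.008
    mm=np.zeros(d.shape,np.uint8); mm[v-18:v+18,u-18:u+18]=q; print(n,*blobs(mm,cp,.08,20))
m=(W[...,2]>.007)&(W[...,2]<.018); m[:,:245]=0;m[:,335:]=0;m[:150]=0;m[228:]=0
print("base",*blobs(m,cp,.012,300))
m=(W[...,2]>.03)&(W[...,2]<.075); m[:,:245]=0;m[:,335:]=0;m[:150]=0;m[228:]=0
print("posts");[print(*b) for b in blobs(m,cp,.047,3)]
E
```

```text
table z -0.00019233554089381766 0.0002096221782403873
blanks
[483. 156.] 578.2 -387.1 66.7 68.4 0.2
[428. 151.] 588.8 -253.0 89.2 49.1 0.2
[377. 150.] 592.2 -128.2 64.7 63.5 24.8
s42 (array([372., 201.]), 463.8, -107.5, 39.1, 41.3, 0.3)
s27 (array([415., 212.]), 438.5, -205.3, 24.1, 26.0, 45.0)
s34 (array([459., 204.]), 456.8, -306.4, 31.9, 32.1, 89.4)
base (array([284., 190.]), 493.4, 94.4, 152.3, 184.5, 8.7)
posts
[319. 199.] 467.7 15.7 9.5 11.9 0.3
[314. 169.] 538.0 25.7 12.0 11.9 0.4
[255. 193.] 481.7 165.9 124.7 26.9 8.6
```

```bash
python3 - <<'E'
from h import *
go([.592,-.128,.35],down(np.radians(24.8)))
go([.40,.22,.45],down(np.radians(45)))
E
```

```text
t 0.1 pos [0.2201 0.558  0.4038] shift [-0.5977 -0.5015  0.0546] turn [-1.600e-03  5.000e-04  7.622e-01]
t 0.1 pos [0.2201 0.558  0.4038] shift [-0.2914 -0.2484 -0.0458] turn [-1.600e-03  2.000e-04  4.096e-01]
```

Emit:
{"fn": "carry_out", "kwargs": {"targets": [{"hand": 100, "x": -0.03, "y": -0.025, "z": -0.04, "az": 0.06}, {"x": -0.07, "y": -0.06, "z": -0.046, "az": 0.12, "hand": 100}, {"x": -0.115, "y": -0.1, "z": -0.046, "az": 0.2, "hand": 100}, {"x": -0.16, "y": -0.136, "z": -0.046, "az": 0.26, "hand": 100}, {"x": -0.205, "y": -0.175, "z": -0.046, "az": 0.32, "hand": 100}, {"x": -0.25, "y": -0.213, "z": -0.046, "az": 0.38, "hand": 100}, {"x": -0.295, "y": -0.25, "z": -0.046, "az": 0.45, "hand": 100}, {"x": -0.34, "y": -0.288, "z": -0.046, "az": 0.5, "hand": 100}]}}

```text
schema error: expected keys hand, x, y, z, ax, ay, az
```

```bash
python3 - <<'E'
from h import *
go([.592,-.128,.35],down(np.radians(24.8)))
E
```

```text
t 0.1 pos [0.2201 0.558  0.4038] shift [-0.5977 -0.5015  0.0546] turn [-1.600e-03  5.000e-04  7.622e-01]
```

Emit:
{"fn": "carry_out", "kwargs": {"targets": [{"hand": 100, "x": -0.03, "y": -0.025, "z": -0.04, "ax": 0, "ay": 0, "az": 0.06}, {"hand": 100, "x": -0.07, "y": -0.06, "z": -0.046, "ax": 0, "ay": 0, "az": 0.12}, {"hand": 100, "x": -0.115, "y": -0.1, "z": -0.046, "ax": 0, "ay": 0, "az": 0.2}, {"hand": 100, "x": -0.16, "y": -0.136, "z": -0.046, "ax": 0, "ay": 0, "az": 0.26}, {"hand": 100, "x": -0.205, "y": -0.175, "z": -0.046, "ax": 0, "ay": 0, "az": 0.32}, {"hand": 100, "x": -0.25, "y": -0.213, "z": -0.046, "ax": 0, "ay": 0, "az": 0.38}, {"hand": 100, "x": -0.295, "y": -0.25, "z": -0.046, "ax": 0, "ay": 0, "az": 0.45}, {"hand": 100, "x": -0.34, "y": -0.288, "z": -0.046, "ax": 0, "ay": 0, "az": 0.5}]}}

```text
t: 1.1
tool_pos: [0.4312, 0.1637, 0.4505]
orientation: [-1.335, -2.844, -0.0]
force: [0.3, -0.2, 0.5]
opening: 0.0928
gripper_force: 0.0
```

```bash
python3 - <<'E'
from h import *
go([.592,-.128,.35],down(np.radians(24.8)))
E
```

```text
t 1.1 pos [0.4312 0.1637 0.4505] shift [-0.3271 -0.0626  0.1005] turn [-0.000e+00 -1.000e-04  2.603e-01]
```

Emit:
{"fn": "carry_out", "kwargs": {"targets": [{"hand": 100, "x": -0.055, "y": -0.011, "z": 0.01, "ax": 0, "ay": 0, "az": 0.1}, {"hand": 100, "x": -0.11, "y": -0.021, "z": 0.02, "ax": 0, "ay": 0, "az": 0.2}, {"hand": 100, "x": -0.165, "y": -0.032, "z": 0.04, "ax": 0, "ay": 0, "az": 0.26}, {"hand": 100, "x": -0.22, "y": -0.042, "z": 0.06, "ax": 0, "ay": 0, "az": 0.26}, {"hand": 100, "x": -0.275, "y": -0.053, "z": 0.08, "ax": 0, "ay": 0, "az": 0.26}, {"hand": 100, "x": -0.327, "y": -0.0626, "z": 0.1, "ax": 0, "ay": 0, "az": 0.26}, {"hand": 100, "x": -0.327, "y": -0.0626, "z": 0.1, "ax": 0, "ay": 0, "az": 0.26}]}}

```text
t: 1.98
tool_pos: [0.592, -0.1288, 0.3466]
orientation: [-1.692, -2.641, 0.004]
force: [-0.8, 0.0, -0.5]
opening: 0.0929
gripper_force: 0.0
```

```bash
python3 - <<'E'
from h import *
s=read_state(); cp=camera_params("wrist"); p,d=read_camera("wrist"); cv2.imwrite("pics/w1.png",p); np.save("w1.npy",d); np.save("w1cp.npy",cp,allow_pickle=True)
print(s["tool_pos"],cp["position"],s["dq"].round(3))
hsv=cv2.cvtColor(p,cv2.COLOR_BGR2HSV); m=((hsv[...,1]<40)&(hsv[...,2]>170))
for b in blobs(m,cp,.010,500): print(*b)
E
```

```text
[ 0.5919734  -0.12883693  0.34659316] [ 0.55959937 -0.05958228  0.32605706] [ 0.052 -0.072  0.018  0.024  0.032  0.033]
[449. 272.] 731.8 -144.4 22.2 68.6 61.2
[198. 264.] 511.1 -242.2 58.4 19.5 70.8
[324. 192.] 590.6 -128.8 64.1 63.8 24.7
[158. 109.] 432.1 -121.1 51.7 51.5 24.7
[590.  18.] 721.2 89.3 20.5 34.0 2.2
[373.  10.] 564.0 20.3 28.2 18.5 24.6
```

View pics/w1.png

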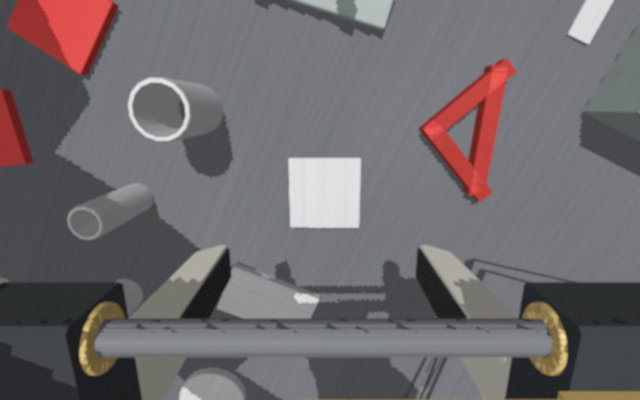

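The blank is at (324,192) in the wrist view, between the fingers. The magnet's nearest corner is at (480,198).

```bash
python3 - <<'E'
from h import *
cp=np.load("w1cp.npy",allow_pickle=True).item()
print(ray(cp,[[480,198],[428,128]],.016))
# finger extents in world
for s in (-64,64):
  for w in (-8,8): print(R.from_euler('z',24.7,degrees=True).apply([s,w,0])+[590.6,-128.8,0])
go([.5906,-.1288,.188],down(np.radians(24.7)))
E
```

```text
[[ 0.71678608 -0.07348991  0.016     ]
 [ 0.645482   -0.03964228  0.016     ]]
[ 535.79841323 -162.81155814    0.        ]
[ 529.11254005 -148.2754273     0.        ]
[ 652.08745995 -109.3245727     0.        ]
[645.40158677 -94.78844186   0.        ]
t 2.02 pos [ 0.5918 -0.1272  0.3482] shift [-0.0014 -0.0013  0.1602] turn [-0.0033 -0.003   0.0013]
```

Emit:
{"fn": "carry_out", "kwargs": {"newtons": 30, "targets": [{"hand": 100, "x": -0.0014, "y": -0.0013, "z": 0.05, "ax": 0, "ay": 0, "az": 0}, {"hand": 100, "x": -0.0014, "y": -0.0013, "z": 0.1, "ax": 0, "ay": 0, "az": 0}, {"hand": 100, "x": -0.0014, "y": -0.0013, "z": 0.135, "ax": 0, "ay": 0, "az": 0}, {"hand": 100, "x": -0.0014, "y": -0.0013, "z": 0.155, "ax": 0, "ay": 0, "az": 0}, {"hand": 100, "x": -0.0014, "y": -0.0013, "z": 0.16, "ax": 0, "ay": 0, "az": 0}, {"hand": 60, "x": -0.0014, "y": -0.0013, "z": 0.16, "ax": 0, "ay": 0, "az": 0}, {"hand": 60, "x": -0.0014, "y": -0.0013, "z": 0.16, "ax": 0, "ay": 0, "az": 0}, {"hand": 60, "x": -0.0014, "y": -0.0013, "z": 0.16, "ax": 0, "ay": 0, "az": 0}]}}

```text
t: 3.02
tool_pos: [0.5921, -0.1278, 0.1921]
orientation: [1.689, 2.647, 0.001]
force: [0.1, -0.5, 0.4]
opening: 0.0673
gripper_force: 0.0
```

```bash
python3 - <<'E'
from h import *
go([.4929,.0919,.30],down(np.radians(8.5)))
E
```

```text
t 3.02 pos [ 0.5921 -0.1278  0.1921] shift [ 0.2409  0.0028 -0.1082] turn [0.0018 0.0012 0.2866]
```

Emit:
{"fn": "carry_out", "kwargs": {"newtons": 30, "targets": [{"hand": 66, "x": 0, "y": 0, "z": 0.003, "ax": 0, "ay": 0, "az": 0}, {"hand": 40, "x": 0, "y": 0, "z": 0.003, "ax": 0, "ay": 0, "az": 0}, {"hand": 40, "x": 0, "y": 0, "z": 0.003, "ax": 0, "ay": 0, "az": 0}, {"hand": 40, "x": 0, "y": 0, "z": 0.003, "ax": 0, "ay": 0, "az": 0}]}}

```text
t: 3.52
tool_pos: [0.5921, -0.1279, 0.1906]
orientation: [1.689, 2.647, 0.0]
force: [-9.3, 1.7, 19.8]
opening: 0.0635
gripper_force: 30.0
```

```bash
python3 - <<'E'
from h import *
go([.4929,.0919,.30],down(np.radians(8.5)))
E
```

```text
t 3.52 pos [ 0.5921 -0.1279  0.1906] shift [ 0.241   0.0028 -0.1097] turn [0.0013 0.0012 0.2866]
```

Emit:
{"fn": "carry_out", "kwargs": {"targets": [{"hand": 40, "x": 0, "y": 0, "z": -0.04, "ax": 0, "ay": 0, "az": 0}, {"hand": 40, "x": 0, "y": 0, "z": -0.09, "ax": 0, "ay": 0, "az": 0}, {"hand": 40, "x": 0.045, "y": 0, "z": -0.11, "ax": 0, "ay": 0, "az": 0.08}, {"hand": 40, "x": 0.095, "y": 0.001, "z": -0.11, "ax": 0, "ay": 0, "az": 0.2}, {"hand": 40, "x": 0.145, "y": 0.002, "z": -0.11, "ax": 0, "ay": 0, "az": 0.286}, {"hand": 40, "x": 0.195, "y": 0.003, "z": -0.11, "ax": 0, "ay": 0, "az": 0.286}, {"hand": 40, "x": 0.23, "y": 0.003, "z": -0.11, "ax": 0, "ay": 0, "az": 0.286}, {"hand": 40, "x": 0.241, "y": 0.003, "z": -0.11, "ax": 0, "ay": 0, "az": 0.286}]}}

```text
t: 4.53
tool_pos: [0.4916, 0.0938, 0.2974]
orientation: [-2.047, -2.382, 0.001]
force: [1.1, -0.3, -3.1]
opening: 0.0635
gripper_force: 30.0
```

```bash
python3 - <<'E'
from h import *
for i in range(3): read_camera("top")
s=read_state(); cp=camera_params("wrist"); p,d=read_camera("wrist"); cv2.imwrite("pics/w2.png",p); np.save("w2.npy",d); np.save("w2cp.npy",cp,allow_pickle=True)
print(s["tool_pos"],R.from_rotvec(s["orientation"]).as_matrix().round(3).tolist(),s["opening"],s["gripper_force"])
E
```

```text
[0.49274728 0.09202597 0.29766866] [[-0.149, 0.989, 0.0], [0.989, 0.149, -0.0], [-0.0, 0.0, -1.0]] 0.06316800568601634 29.998581111431122
```

View pics/w2.png

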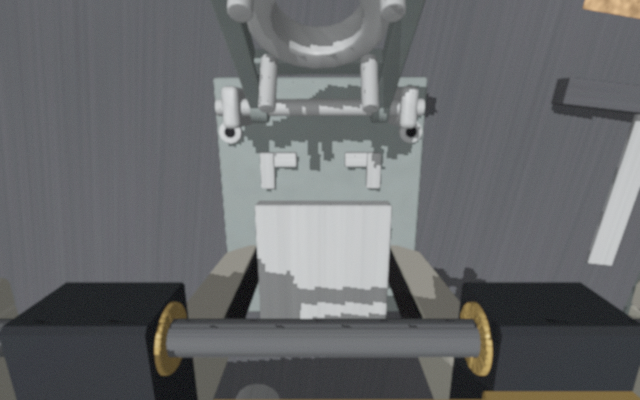

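The held blank's far corners are at (257,203) and (390,203). The two +y locators are at about (278,168) and (364,168).

```bash
python3 - <<'E'
from h import *
cp=np.load("w2cp.npy",allow_pickle=True).item(); d=np.load("w2.npy"); p=cv2.imread("pics/w2.png"); W=cloud(cp,d)*1000
m=(abs(W[...,2]-20)<3.5); m[:145]=0;m[195:]=0;m[:,:255]=0;m[:,395:]=0
for b in blobs(m,cp,.020,20): print("loc",*b)
g=cv2.cvtColor(p,cv2.COLOR_BGR2GRAY); m2=(g>185); m2[:145]=0;m2[195:]=0;m2[:,:255]=0;m2[:,395:]=0
for b in blobs(m2,cp,.020,20): print("locg",*b)
c=np.array([p_ for k in cv2.findContours(m2.astype(np.uint8),cv2.RETR_EXTERNAL,cv2.CHAIN_APPROX_NONE)[0] if cv2.contourArea(k)>20 for p_ in k[:,0]])
w=ray(cp,c,.020)[:,:2].astype(np.float32)*1000; print("all",cv2.minAreaRect(w),cv2.boxPoints(cv2.minAreaRect(w)).round(1).tolist())
# blank
print("blank z",np.median(W[225:260,280:370,2]),"far/near", W[215,320,2],W[280,320,2],"L/R",W[240,270,2],W[240,380,2])
zb=np.median(W[225:260,280:370,2]); m3=abs(W[...,2]-zb)<6; m3[:190]=0;m3[312:]=0;m3[:,:240]=0;m3[:,405:]=0
k=max(cv2.findContours(m3.astype(np.uint8),cv2.RETR_EXTERNAL,cv2.CHAIN_APPROX_NONE)[0],key=cv2.contourArea)
w=ray(cp,k[:,0],zb/1000)[:,:2]*1000
s=np.array([492.75,92.03]); yw=np.array([.149,.989])*0+np.array([-.149,.989]); xw=np.array([.989,.149])
q=np.c_[(w-s)@xw,(w-s)@yw]
top=q[(abs(q[:,0])<24)&(q[:,1]>q[:,1].max()-4)]; print("far edge fit (tool-centred, jig-ish axes)",np.polyfit(top[:,0],top[:,1],1))
for sg in(-1,1):
  e=q[(sg*q[:,0]>29)&(q[:,1]<28)&(q[:,1]>5)];print("side",sg,np.median(e[:,0]),np.polyfit(e[:,1],e[:,0],1))
# base plate edges
m4=abs(W[...,2]-12)<4; 
for v in (130,150,190,200):
  u=np.where(m4[v])[0]; u=u[(u>190)&(u<450)]; print(v,ray(cp,[[u[0],v],[u[-1],v]],.012).round(4)[:,:2].tolist())
E
```

```text
loc [365. 166.] 515.0 126.8 25.9 25.4 8.6
loc [274. 166.] 455.1 117.7 25.7 25.4 8.6
locg [372. 171.] 523.1 127.7 8.2 23.3 8.6
locg [356. 159.] 509.6 133.4 14.4 7.9 8.6
locg [285. 160.] 459.1 125.8 13.8 7.9 8.6
locg [266. 170.] 446.9 115.8 8.6 24.3 6.4
all ((485.007568359375, 121.53492736816406), (85.41804504394531, 24.009521484375), 8.57177448272705) [[441.0, 127.0], [444.6000061035156, 103.30000305175781], [529.0, 116.0], [525.5, 139.8000030517578]]
blank z 116.22514586089915 far/near 116.93399352236014 115.76022630347885 L/R 116.13129744874398 115.49559856696217
far edge fit (tool-centred, jig-ish axes) [-2.40802007e-03  3.30611930e+01]
side -1 -34.013986712437244 [  0.33319251 -39.87184388]
side 1 31.942487101211256 [-0.29777225 37.33093862]
130 [[0.4078, 0.1384], [0.5537, 0.1604]]
150 [[0.4103, 0.1243], [0.5562, 0.1463]]
190 [[0.4146, 0.0946], [0.5606, 0.1166]]
200 [[0.416, 0.0869], [0.5616, 0.1089]]
```

Emit:
{"fn": "carry_out", "kwargs": {"targets": [{"hand": 40, "x": -0.0005, "y": -0.0021, "z": 0.03, "ax": 0, "ay": 0, "az": 0}, {"hand": 40, "x": -0.0005, "y": -0.0021, "z": 0.06, "ax": 0, "ay": 0, "az": 0}, {"hand": 40, "x": -0.0005, "y": -0.0021, "z": 0.075, "ax": 0, "ay": 0, "az": 0}, {"hand": 40, "x": -0.0005, "y": -0.0021, "z": 0.0805, "ax": 0, "ay": 0, "az": 0}, {"hand": 40, "x": -0.0005, "y": -0.0021, "z": 0.0805, "ax": 0, "ay": 0, "az": 0}, {"hand": 40, "x": -0.0005, "y": -0.0021, "z": 0.0805, "ax": 0, "ay": 0, "az": 0}]}}

```text
t: 5.48
tool_pos: [0.4914, 0.0914, 0.2184]
orientation: [2.049, 2.379, 0.002]
force: [0.8, 0.1, -2.4]
opening: 0.0639
gripper_force: 30.0
```

```bash
python3 - <<'E'
from h import *
for i in range(2): read_camera("top")
s=read_state(); cp=camera_params("wrist"); p,d=read_camera("wrist"); np.save("w3.npy",d); np.save("w3cp.npy",cp,allow_pickle=True); cv2.imwrite("pics/w3.png",p)
cv2.imwrite("pics/w3c.png",cv2.resize(p[110:320,200:450],None,fx=2.8,fy=2.8,interpolation=cv2.INTER_CUBIC))
print(s["tool_pos"],s["force"]); W=cloud(cp,d)*1000
print("blank z",np.median(W[225:260,280:370,2]))
E
```

```text
[0.49120132 0.09148656 0.21829331] [ 0.18397771 -0.28031255 -2.7446474 ]
blank z 36.852814299557735
```

View pics/w3c.png

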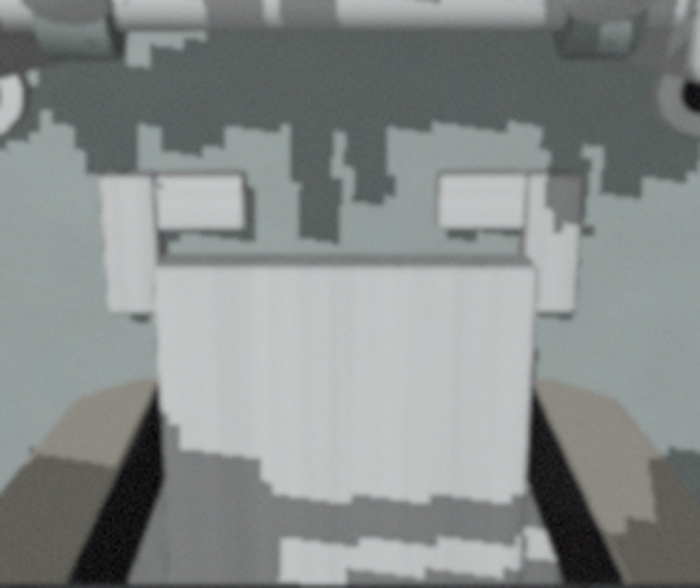

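The blank's far top corners are at crop (160,265) and (532,265). The locators' inner corners are at (156,228) and (526,228), outer corners at (101,175) and (580,175).

```bash
python3 - <<'E'
from h import *
cp=np.load("w3cp.npy",allow_pickle=True).item()
f=lambda c:np.array(c)/2.8+[200,110]-0.3
yw=np.array([-.149,.989]); xw=np.array([.989,.149]); s=np.array([491.2,91.49])
def loc(c,z): w=ray(cp,f(c),z)[:,:2]*1000-s; return np.c_[w@xw,w@yw].round(2).tolist()
print("blank",loc([[160,265],[532,265]],.0369)); print("blank lower edge",loc([[160,257],[532,257]],.0369))
print("inner",loc([[156,228],[526,228]],.02)); print("outer",loc([[101,175],[580,175]],.02))
E
```

```text
blank [[-30.89, 31.9], [30.49, 31.85]]
blank lower edge [[-30.82, 33.27], [30.43, 33.21]]
inner [[-34.46, 34.16], [32.32, 34.11]]
outer [[-43.74, 43.85], [41.46, 43.78]]
```

Emit:
{"fn": "carry_out", "kwargs": {"targets": [{"hand": 40, "x": 0.0002, "y": -0.0009, "z": 0.0, "ax": 0, "ay": 0, "az": 0}, {"hand": 40, "x": 0.0002, "y": -0.0009, "z": 0.004, "ax": 0, "ay": 0, "az": 0}, {"hand": 40, "x": 0.0002, "y": -0.0009, "z": 0.007, "ax": 0, "ay": 0, "az": 0}, {"hand": 40, "x": 0.0002, "y": -0.0009, "z": 0.01, "ax": 0, "ay": 0, "az": 0}, {"hand": 40, "x": 0.0002, "y": -0.0009, "z": 0.012, "ax": 0, "ay": 0, "az": 0}, {"hand": 40, "x": 0.0002, "y": -0.0009, "z": 0.012, "ax": 0, "ay": 0, "az": 0}]}}

```text
t: 6.38
tool_pos: [0.4897, 0.0915, 0.205]
orientation: [-2.05, -2.38, 0.0]
force: [0.4, -0.2, -2.7]
opening: 0.0631
gripper_force: 30.0
```

Emit:
{"fn": "carry_out", "kwargs": {"targets": [{"hand": 40, "x": 0, "y": 0, "z": 0.0015, "ax": 0, "ay": 0, "az": 0}, {"hand": 40, "x": 0, "y": 0, "z": 0.0025, "ax": 0, "ay": 0, "az": 0}, {"hand": 40, "x": 0, "y": 0, "z": 0.0035, "ax": 0, "ay": 0, "az": 0}, {"hand": 40, "x": 0, "y": 0, "z": 0.0035, "ax": 0, "ay": 0, "az": 0}]}}

```text
t: 6.88
tool_pos: [0.4898, 0.0915, 0.2027]
orientation: [-2.05, -2.381, 0.0]
force: [-6.4, -0.9, 7.8]
opening: 0.0632
gripper_force: 30.0
```

Emit:
{"fn": "carry_out", "kwargs": {"targets": [{"hand": 85, "x": 0, "y": 0, "z": 0.002, "ax": 0, "ay": 0, "az": 0}, {"hand": 85, "x": 0, "y": 0, "z": 0.002, "ax": 0, "ay": 0, "az": 0}, {"hand": 85, "x": 0, "y": 0, "z": 0.0, "ax": 0, "ay": 0, "az": 0}, {"hand": 85, "x": 0, "y": 0, "z": -0.03, "ax": 0, "ay": 0, "az": 0}, {"hand": 85, "x": 0, "y": 0, "z": -0.09, "ax": 0, "ay": 0, "az": 0}, {"hand": 85, "x": -0.05, "y": 0, "z": -0.13, "ax": 0, "ay": 0, "az": 0}, {"hand": 85, "x": -0.08, "y": 0, "z": -0.15, "ax": 0, "ay": 0, "az": 0}, {"hand": 85, "x": -0.08, "y": 0, "z": -0.15, "ax": 0, "ay": 0, "az": 0}]}}

```text
t: 7.88
tool_pos: [0.5026, 0.0107, 0.3544]
orientation: [2.051, 2.375, 0.004]
force: [0.3, 0.9, -1.3]
opening: 0.0789
gripper_force: 0.0
```

```bash
python3 - <<'E'
from h import *
read_camera("top")
s=read_state(); cp=camera_params("wrist"); p,d=read_camera("wrist"); np.save("w4.npy",d); np.save("w4cp.npy",cp,allow_pickle=True); cv2.imwrite("pics/w4.png",p)
print(s["tool_pos"],s["opening"]); W=cloud(cp,d)*1000
o=np.array([489.7,91.9]);yw=np.array([-.149,.989]); xw=np.array([.989,.149])
J=np.stack([(W[...,:2]-o)@xw,(W[...,:2]-o)@yw,W[...,2]],-1); v=J[(d>0)]
g=v[(abs(v[:,0])<28)&(abs(v[:,1])<28)&(v[:,2]<60)]; A=np.c_[g[:,:2],np.ones(len(g))]; print("blank plane",np.linalg.lstsq(A,g[:,2],rcond=None)[0],len(g))
sw=np.r_["-1",J]; 
k=v[(abs(v[:,0])<28)&(v[:,1]>75)&(v[:,2]>100)]; print(len(k),k.min(0) if len(k) else 0,k.max(0) if len(k) else 0)
p,d=read_camera("scene"); cp=camera_params("scene"); W=cloud(cp,d)*1000
J=np.stack([(W[...,:2]-[491,91.9])@xw,(W[...,:2]-[491,91.9])@yw,W[...,2]],-1);v=J[d>0]
k=v[(abs(v[:,0])<45)&(v[:,1]>100)&(v[:,1]<300)&(v[:,2]>60)&(v[:,2]<230)]; k=k[np.argsort(-k[:,2])]; print(len(k),k[:200:20].round(0).tolist())
h=np.hypot(k[:,1]-75,k[:,2]-52); kk=k[(h>178)&(h<200)]; print("leaf ang",np.median(np.arctan2(kk[:,2]-52,75-kk[:,1])),kk.mean(0),len(kk))
cv2.imwrite("pics/sc4.png",cv2.resize(p[130:290,260:480],None,fx=3,fy=3))
E
```

```text
[0.50193769 0.01173387 0.35257637] 0.07913978261702105
blank plane [1.62850953e-04 1.97820610e-04 2.11679236e+01] 4782
0 0 0
949 [[-33.0, 175.0, 222.0], [14.0, 175.0, 221.0], [-17.0, 175.0, 220.0], [-11.0, 179.0, 220.0], [24.0, 176.0, 220.0], [43.0, 175.0, 219.0], [14.0, 180.0, 219.0], [-12.0, 179.0, 218.0], [-0.0, 180.0, 217.0], [40.0, 176.0, 216.0]]
leaf ang 2.1256180280004373 [  7.80636848 176.68863917 216.60190893] 281
```

View pics/w4.png

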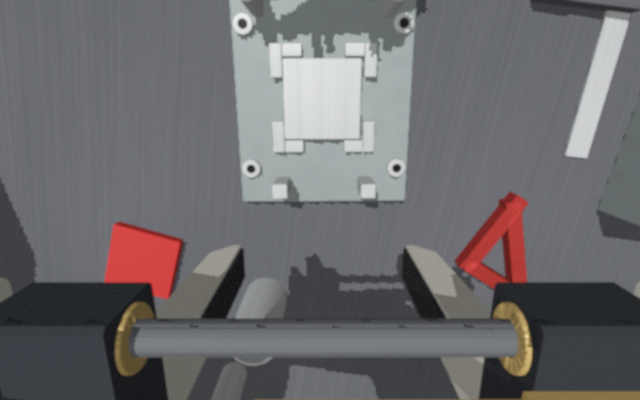

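The blank sits square and flat in the nest at about (322,98), with its top at z≈21 mm. The leaf is at about 2.12 rad. Next is gripping the handle across its rod.

```bash
cat >> h.py <<'E'
O=np.array([.4898,.0917,0]); YJ=np.radians(8.6); RJ=R.from_euler('z',YJ)
def jw(p): return O+RJ.apply(np.array(p)/1000)
def hand(a): return jw([0,75-190*np.cos(a),52+190*np.sin(a)])
DT=down(YJ+np.pi/2); UP=np.array([0,0,.167])
E
python3 - <<'E'
from h import *
go(hand(2.12)+UP+[0,0,.075],DT)
E
```

```text
t 8.03 pos [0.5012 0.0129 0.3507] shift [ 2.539e-01  1.000e-04 -1.052e-01] turn [-6.000e-04 -1.800e-03 -1.572e+00]
```

Emit:
{"fn": "carry_out", "kwargs": {"targets": [{"hand": 100, "x": 0, "y": 0, "z": -0.05, "ax": 0, "ay": 0, "az": -0.18}, {"hand": 100, "x": 0, "y": 0, "z": -0.1, "ax": 0, "ay": 0, "az": -0.36}, {"hand": 100, "x": 0.03, "y": 0, "z": -0.105, "ax": 0, "ay": 0, "az": -0.54}, {"hand": 100, "x": 0.06, "y": 0, "z": -0.105, "ax": 0, "ay": 0, "az": -0.72}, {"hand": 100, "x": 0.1, "y": 0, "z": -0.105, "ax": 0, "ay": 0, "az": -0.9}, {"hand": 100, "x": 0.15, "y": 0, "z": -0.105, "ax": 0, "ay": 0, "az": -1.08}, {"hand": 100, "x": 0.2, "y": 0, "z": -0.105, "ax": 0, "ay": 0, "az": -1.26}, {"hand": 100, "x": 0.235, "y": 0, "z": -0.105, "ax": 0, "ay": 0, "az": -1.44}]}}

```text
t: 9.02
tool_pos: [0.4653, 0.2477, 0.455]
orientation: [0.042, -3.139, 0.001]
force: [0.4, 0.9, -0.7]
opening: 0.0931
gripper_force: 0.0
```

```bash
python3 - <<'E'
from h import *
go(hand(2.12)+UP+[0,0,.075],DT)
E
```

```text
t 9.03 pos [0.4653 0.2477 0.455 ] shift [ 0.0011  0.0162 -0.0011] turn [-0.0003 -0.0027 -0.1232]
```

Emit:
{"fn": "carry_out", "kwargs": {"targets": [{"hand": 100, "x": 0.0, "y": 0.016, "z": 0, "ax": 0, "ay": 0, "az": -0.13}, {"hand": 100, "x": 0.0, "y": 0.016, "z": 0, "ax": 0, "ay": 0, "az": -0.13}, {"hand": 100, "x": 0.0, "y": 0.016, "z": 0, "ax": 0, "ay": 0, "az": -0.13}]}}

```text
t: 9.4
tool_pos: [0.4662, 0.2607, 0.4558]
orientation: [0.229, -3.132, 0.001]
force: [0.1, -0.2, 0.4]
opening: 0.0928
gripper_force: 0.0
```

```bash
python3 - <<'E'
from h import *
s=read_state(); cp=camera_params("wrist"); p,d=read_camera("wrist"); cv2.imwrite("pics/w5.png",p)
W=cloud(cp,d); J=RJ.inv().apply((W-O).reshape(-1,3)).reshape(W.shape)*1000
k=J[(d>0)&(abs(J[...,0])<28)&(J[...,1]>120)&(J[...,2]>195)&(J[...,2]<240)]
print(len(k)); t=k[k[:,2]>k[:,2].max()-3]; print("rod top",t.mean(0),k.min(0),k.max(0))
go(hand(2.12)+UP,DT)
E
```

```text
1817
rod top [ -0.93348222 173.85909949 219.54561473] [-27.99525916 166.81783674 212.13088252] [ 27.9612273  180.83373838 221.58188917]
t 9.45 pos [0.4663 0.2604 0.4561] shift [0.0019 0.0039 0.0751] turn [-0.0005 -0.001  -0.0044]
```

View pics/w5.png

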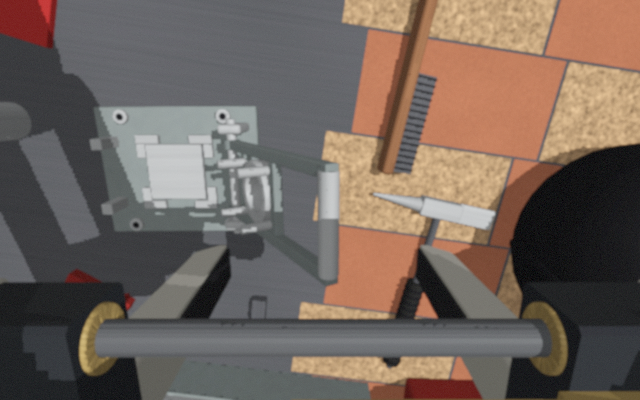

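The handle rod is at (328,222), between the fingers. Its measured position matches leaf ≈ 2.12 rad.

Emit:
{"fn": "carry_out", "kwargs": {"newtons": 20, "targets": [{"hand": 100, "x": 0.001, "y": 0.003, "z": 0.04, "ax": 0, "ay": 0, "az": -0.004}, {"hand": 100, "x": 0.001, "y": 0.003, "z": 0.065, "ax": 0, "ay": 0, "az": -0.004}, {"hand": 70, "x": 0.001, "y": 0.003, "z": 0.075, "ax": 0, "ay": 0, "az": -0.004}, {"hand": 40, "x": 0.001, "y": 0.003, "z": 0.075, "ax": 0, "ay": 0, "az": -0.004}, {"hand": 5, "x": 0.001, "y": 0.003, "z": 0.075, "ax": 0, "ay": 0, "az": -0.004}, {"hand": 5, "x": 0.001, "y": 0.003, "z": 0.075, "ax": 0, "ay": 0, "az": -0.004}, {"hand": 5, "x": 0.001, "y": 0.003, "z": 0.075, "ax": 0, "ay": 0, "az": -0.004}, {"hand": 5, "x": 0.001, "y": 0.003, "z": 0.075, "ax": 0, "ay": 0, "az": -0.004}]}}

```text
t: 10.45
tool_pos: [0.465, 0.2637, 0.382]
orientation: [-0.239, 3.132, 0.0]
force: [0.2, -0.0, 0.1]
opening: 0.0372
gripper_force: 0.0
```

```bash
python3 - <<'E'
from h import *
s=read_state(); print(s["force"],s["opening"],s["gripper_force"])
j=RJ.inv().apply(s["tool_pos"]-UP-O)*1000; print("grasp pt jig",j, "r",np.hypot(75-j[1],j[2]-52))
R0=R.from_rotvec(s["orientation"])
for a in np.r_[2.0:-.01:-.1]: print(round(a,2),(R0.inv().apply(hand(a)-hand(2.12))).round(4))
E
```

```text
[ 0.17219038 -0.04234985  0.06130661] 0.037211953055244926 0.0
grasp pt jig [  1.22086291 173.72071539 215.0260325 ] r 190.58663888499999
2.0 [ 0.     -0.0201 -0.0107]
1.9 [ 0.0001 -0.0378 -0.0177]
1.8 [ 0.0001 -0.056  -0.023 ]
1.7 [ 0.0002 -0.0747 -0.0264]
1.6 [ 0.0002 -0.0936 -0.0279]
1.5 [ 0.0002 -0.1126 -0.0275]
1.4 [ 0.0003 -0.1315 -0.0252]
1.3 [ 0.0003 -0.15   -0.021 ]
1.2 [ 0.0004 -0.168  -0.015 ]
1.1 [ 0.0004 -0.1854 -0.0073]
1.0 [ 0.0004 -0.2018  0.0022]
0.9 [ 0.0005 -0.2173  0.0132]
0.8 [ 0.0005 -0.2316  0.0257]
0.7 [ 0.0005 -0.2445  0.0396]
0.6 [ 0.0006 -0.256   0.0547]
0.5 [ 0.0006 -0.2659  0.0709]
0.4 [ 0.0006 -0.2742  0.088 ]
0.3 [ 0.0007 -0.2807  0.1059]
0.2 [ 0.0007 -0.2854  0.1243]
0.1 [ 0.0007 -0.2882  0.1431]
-0.0 [ 0.0007 -0.2892  0.162 ]
```

Emit:
{"fn": "carry_out", "kwargs": {"newtons": 20, "targets": [{"hand": 5, "x": 0, "y": 0, "z": -0.001, "ax": 0, "ay": 0, "az": 0}, {"hand": 5, "x": 0, "y": 0, "z": 0, "ax": 0, "ay": 0, "az": 0}, {"hand": 5, "x": 0, "y": 0, "z": 0, "ax": 0, "ay": 0, "az": 0}, {"hand": 5, "x": 0, "y": 0, "z": 0, "ax": 0, "ay": 0, "az": 0}, {"hand": 5, "x": 0, "y": -0.0201, "z": -0.0107, "ax": 0, "ay": 0, "az": 0}, {"hand": 5, "x": 0, "y": -0.0378, "z": -0.0177, "ax": 0, "ay": 0, "az": 0}, {"hand": 5, "x": 0, "y": -0.056, "z": -0.023, "ax": 0, "ay": 0, "az": 0}, {"hand": 5, "x": 0, "y": -0.0747, "z": -0.0264, "ax": 0, "ay": 0, "az": 0}]}}

```text
t: 11.45
tool_pos: [0.4761, 0.1901, 0.4096]
orientation: [-0.24, 3.131, 0.004]
force: [-2.6, 6.0, 4.4]
opening: 0.0138
gripper_force: 20.0
```

Emit:
{"fn": "carry_out", "kwargs": {"targets": [{"hand": 5, "x": 0, "y": -0.0189, "z": -0.0015, "ax": 0, "ay": 0, "az": 0}, {"hand": 5, "x": 0, "y": -0.0379, "z": -0.0011, "ax": 0, "ay": 0, "az": 0}, {"hand": 5, "x": 0, "y": -0.0568, "z": 0.0012, "ax": 0, "ay": 0, "az": 0}, {"hand": 5, "x": 0, "y": -0.0753, "z": 0.0054, "ax": 0, "ay": 0, "az": 0}, {"hand": 5, "x": 0, "y": -0.0933, "z": 0.0114, "ax": 0, "ay": 0, "az": 0}, {"hand": 5, "x": 0, "y": -0.1107, "z": 0.0191, "ax": 0, "ay": 0, "az": 0}, {"hand": 5, "x": 0, "y": -0.1271, "z": 0.0286, "ax": 0, "ay": 0, "az": 0}, {"hand": 5, "x": 0, "y": -0.1426, "z": 0.0396, "ax": 0, "ay": 0, "az": 0}]}}

```text
t: 12.45
tool_pos: [0.498, 0.0477, 0.3675]
orientation: [0.238, -3.132, -0.0]
force: [-1.0, 3.0, 0.6]
opening: 0.0134
gripper_force: 20.0
```

```bash
python3 - <<'E'
from h import *
s=read_state(); print(s["force"],s["opening"],s["gripper_force"])
j=RJ.inv().apply(s["tool_pos"]-UP-O)*1000; print("grasp pt jig",j, "r",np.hypot(75-j[1],j[2]-52),"a",np.arctan2(j[2]-52,75-j[1]))
E
```

```text
[-1.04187747  3.02312435  0.63922173] 0.013388898926986921 19.99987006187439
grasp pt jig [  1.54110727 -44.76640538 200.51094958] r 190.78651420151155 a 0.8921358329855561
```

Emit:
{"fn": "carry_out", "kwargs": {"targets": [{"hand": 5, "x": 0, "y": -0.0143, "z": 0.0125, "ax": 0, "ay": 0, "az": 0}, {"hand": 5, "x": 0, "y": -0.0272, "z": 0.0264, "ax": 0, "ay": 0, "az": 0}, {"hand": 5, "x": 0, "y": -0.0387, "z": 0.0415, "ax": 0, "ay": 0, "az": 0}, {"hand": 5, "x": 0, "y": -0.0486, "z": 0.0577, "ax": 0, "ay": 0, "az": 0}, {"hand": 5, "x": 0, "y": -0.0569, "z": 0.0748, "ax": 0, "ay": 0, "az": 0}, {"hand": 5, "x": 0, "y": -0.0634, "z": 0.0927, "ax": 0, "ay": 0, "az": 0}, {"hand": 5, "x": 0, "y": -0.0681, "z": 0.1111, "ax": 0, "ay": 0, "az": 0}, {"hand": 5, "x": 0, "y": -0.0702, "z": 0.125, "ax": 0, "ay": 0, "az": 0}]}}

```text
t: 13.45
tool_pos: [0.5086, -0.021, 0.2422]
orientation: [0.239, -3.132, 0.001]
force: [-3.1, 0.6, 3.0]
opening: 0.0134
gripper_force: 20.0
```

```bash
python3 - <<'E'
from h import *
s=read_state(); print(s["force"],s["opening"],s["gripper_force"])
j=RJ.inv().apply(s["tool_pos"]-UP-O)*1000; print("grasp pt jig",j, "r",np.hypot(75-j[1],j[2]-52),"a",np.arctan2(j[2]-52,75-j[1]))
E
```

```text
[-3.06371544  0.61186734  3.0494325 ] 0.013351343212351124 20.000537037849426
grasp pt jig [   1.69600199 -114.19306819   75.20749015] r 190.61113464111457 a 0.12205589834399341
```

Emit:
{"fn": "carry_out", "kwargs": {"targets": [{"hand": 5, "x": 0, "y": -0.0008, "z": 0.008, "ax": 0, "ay": 0, "az": 0}, {"hand": 5, "x": 0, "y": -0.0012, "z": 0.016, "ax": 0, "ay": 0, "az": 0}, {"hand": 5, "x": 0, "y": -0.0014, "z": 0.021, "ax": 0, "ay": 0, "az": 0}, {"hand": 5, "x": 0, "y": -0.0014, "z": 0.024, "ax": 0, "ay": 0, "az": 0}, {"hand": 5, "x": 0, "y": -0.0014, "z": 0.026, "ax": 0, "ay": 0, "az": 0}, {"hand": 5, "x": 0, "y": -0.0014, "z": 0.026, "ax": 0, "ay": 0, "az": 0}]}}

```text
t: 14.2
tool_pos: [0.5088, -0.0223, 0.2174]
orientation: [0.239, -3.132, 0.001]
force: [-3.2, -5.8, -0.4]
opening: 0.0133
gripper_force: 20.0
```

```bash
python3 - <<'E'
from h import *
s=read_state(); print(s["force"],s["opening"],s["gripper_force"])
j=RJ.inv().apply(s["tool_pos"]-UP-O)*1000; print("grasp pt jig",j, "r",np.hypot(75-j[1],j[2]-52),"a",np.arctan2(j[2]-52,75-j[1]))
E
```

```text
[-3.20962959 -5.78958486 -0.41585726] 0.013301317316949349 20.00069797039032
grasp pt jig [   1.70208072 -115.51912752   50.4203026 ] r 190.52567646655166 a -0.008291352277368283
```

Emit:
{"fn": "carry_out", "kwargs": {"targets": [{"hand": 5, "x": 0, "y": 0, "z": 0.002, "ax": 0, "ay": 0, "az": 0}, {"hand": 5, "x": 0, "y": 0, "z": 0.004, "ax": 0, "ay": 0, "az": 0}, {"hand": 5, "x": 0, "y": 0, "z": 0.004, "ax": 0, "ay": 0, "az": 0}]}}

```text
t: 14.58
tool_pos: [0.5099, -0.0221, 0.2161]
orientation: [-0.239, 3.13, -0.002]
force: [-9.0, -2.4, 19.5]
opening: 0.0134
gripper_force: 20.0
```

Emit:
{"fn": "carry_out", "kwargs": {"targets": [{"hand": 45, "x": 0, "y": 0, "z": 0.001, "ax": 0, "ay": 0, "az": 0}, {"hand": 45, "x": 0, "y": 0, "z": 0.0, "ax": 0, "ay": 0, "az": 0}, {"hand": 45, "x": 0, "y": 0, "z": 0.0, "ax": 0, "ay": 0, "az": 0}, {"hand": 45, "x": 0, "y": 0, "z": -0.02, "ax": 0, "ay": 0, "az": 0}, {"hand": 60, "x": 0, "y": 0, "z": -0.07, "ax": 0, "ay": 0, "az": 0}, {"hand": 60, "x": 0, "y": 0, "z": -0.13, "ax": 0, "ay": 0, "az": 0}, {"hand": 60, "x": 0, "y": -0.05, "z": -0.15, "ax": 0, "ay": 0, "az": 0.15}, {"hand": 60, "x": 0, "y": -0.1, "z": -0.15, "ax": 0, "ay": 0, "az": 0.3}]}}

```text
t: 15.58
tool_pos: [0.525, -0.1217, 0.3667]
orientation: [0.236, 3.127, -0.002]
force: [0.2, -0.2, 0.3]
opening: 0.0558
gripper_force: 0.0
```

```bash
python3 - <<'E'
from h import *
p,d=read_camera("top"); cp=camera_params("top"); cv2.imwrite("pics/top6.png",p); W=cloud(cp,d); np.save("top6.npy",d)
J=RJ.inv().apply((W-O).reshape(-1,3)).reshape(W.shape)*1000
k=J[(d>0)&(abs(J[...,0])<25)&(abs(J[...,1]+115)<8)]; print("handle z max",np.percentile(k[:,2],[50,90,100]) if len(k) else None)
k=J[(d>0)&(np.hypot(J[...,0],J[...,1])<31)&(J[...,2]>50)&(J[...,2]<75)]; print("collar",len(k),k.mean(0),k.min(0),k.max(0))
for n,(u,v) in dict(s42=(373,201),s27=(415,212),s34=(459,205)).items():
    w=W[v-18:v+18,u-18:u+18]; q=np.abs(w[...,2]-.08)<.008
    mm=np.zeros(d.shape,np.uint8); mm[v-18:v+18,u-18:u+18]=q; print(n,*blobs(mm,cp,.08,20))
go([.4568,-.3064,.38],down(np.radians(-20)))
print(read_state()["q"])
E
```

```text
handle z max [ 57.65689959 306.54399828 310.64239004]
collar 315 [ 1.05925484 -0.48576677 59.32257245] [-30.65097833 -30.72002139  50.90570761] [29.88089108 30.11451932 65.27610975]
s42
s27 (array([414., 212.]), 439.1, -204.7, 25.1, 25.3, 89.7)
s34
t 15.62 pos [ 0.5248 -0.1268  0.3652] shift [ 0.0381 -0.1883 -0.0142] turn [9.0000e-04 6.4000e-03 1.7582e+00]
[-0.33095022 -0.0127637   1.70948193 -0.00305721  1.44014167 -1.73967665]
```

```bash
python3 - <<'E'
from h import *
go([.4568,-.3064,.37],down(np.radians(81.4)))
E
```

```text
t 15.62 pos [ 0.5248 -0.1268  0.3652] shift [ 0.0381 -0.1882 -0.0042] turn [-0.0038  0.0041 -0.0116]
```

Emit:
{"fn": "carry_out", "kwargs": {"targets": [{"hand": 70, "x": 0.01, "y": -0.05, "z": 0, "ax": 0, "ay": 0, "az": 0}, {"hand": 70, "x": 0.02, "y": -0.1, "z": 0, "ax": 0, "ay": 0, "az": 0}, {"hand": 70, "x": 0.03, "y": -0.15, "z": 0, "ax": 0, "ay": 0, "az": 0}, {"hand": 70, "x": 0.038, "y": -0.188, "z": 0, "ax": 0, "ay": 0, "az": 0}, {"hand": 70, "x": 0.038, "y": -0.188, "z": 0, "ax": 0, "ay": 0, "az": 0}, {"hand": 70, "x": 0.038, "y": -0.188, "z": 0, "ax": 0, "ay": 0, "az": 0}]}}

```text
t: 16.38
tool_pos: [0.4588, -0.3007, 0.3631]
orientation: [-0.232, -3.133, -0.001]
force: [0.6, -0.3, 0.2]
opening: 0.0654
gripper_force: 0.0
```

```bash
python3 - <<'E'
from h import *
s=read_state(); cp=camera_params("wrist"); p,d=read_camera("wrist"); cv2.imwrite("pics/w7.png",p)
W=cloud(cp,d)*1000; print(s["tool_pos"])
m=(abs(W[...,2]-80)<5)&(np.hypot(W[...,0]-457,W[...,1]+306)<40)
for b in blobs(m,cp,.08,20): print(*b)
go([.4568,-.3064,.229],down(np.radians(81.4)))
E
```

```text
[ 0.45882148 -0.30068159  0.36310174]
[311. 203.] 452.4 -308.1 32.5 32.8 81.5
t 16.43 pos [ 0.459  -0.3003  0.3632] shift [ 0.0013 -0.0065  0.1342] turn [ 0.0007 -0.0003  0.0031]
```

View pics/w7.png

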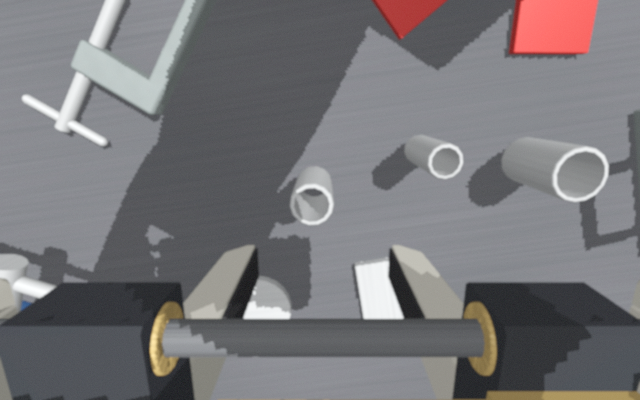

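The target stub is at (312,204), the middle of the three sizes and about 33 mm across.

Emit:
{"fn": "carry_out", "kwargs": {"newtons": 25, "targets": [{"hand": 70, "x": 0.0048, "y": -0.0081, "z": 0.03, "ax": 0, "ay": 0, "az": 0}, {"hand": 70, "x": 0.0048, "y": -0.0081, "z": 0.07, "ax": 0, "ay": 0, "az": 0}, {"hand": 70, "x": 0.0048, "y": -0.0081, "z": 0.11, "ax": 0, "ay": 0, "az": 0}, {"hand": 70, "x": 0.0048, "y": -0.0081, "z": 0.13, "ax": 0, "ay": 0, "az": 0}, {"hand": 40, "x": 0.0048, "y": -0.0081, "z": 0.134, "ax": 0, "ay": 0, "az": 0}, {"hand": 20, "x": 0.0048, "y": -0.0081, "z": 0.134, "ax": 0, "ay": 0, "az": 0}, {"hand": 20, "x": 0.0048, "y": -0.0081, "z": 0.134, "ax": 0, "ay": 0, "az": 0}, {"hand": 20, "x": 0.0048, "y": -0.0081, "z": 0.134, "ax": 0, "ay": 0, "az": 0}]}}

```text
t: 17.42
tool_pos: [0.4533, -0.3088, 0.2309]
orientation: [0.232, 3.131, -0.002]
force: [-0.2, 1.0, 3.2]
opening: 0.0339
gripper_force: 25.0
```

Emit:
{"fn": "carry_out", "kwargs": {"targets": [{"hand": 20, "x": 0, "y": 0, "z": 0, "ax": 0, "ay": 0, "az": 0}, {"hand": 20, "x": 0, "y": 0, "z": 0, "ax": 0, "ay": 0, "az": 0}]}}

```text
t: 17.68
tool_pos: [0.4533, -0.3088, 0.2309]
orientation: [0.232, 3.131, -0.002]
force: [0.0, 0.8, 5.6]
opening: 0.0334
gripper_force: 25.0
```

```bash
python3 - <<'E'
from h import *
go([.4898,.0917,.33],down(np.radians(98.6)))
E
```

```text
t 17.68 pos [ 0.4533 -0.3088  0.2309] shift [ 0.0227  0.4014 -0.0995] turn [-0.0012  0.0019 -0.298 ]
```

Emit:
{"fn": "carry_out", "kwargs": {"targets": [{"hand": 20, "x": 0, "y": 0, "z": -0.06, "ax": 0, "ay": 0, "az": 0}, {"hand": 20, "x": 0, "y": 0, "z": -0.12, "ax": 0, "ay": 0, "az": 0}, {"hand": 20, "x": 0.002, "y": 0.05, "z": -0.135, "ax": 0, "ay": 0, "az": -0.06}, {"hand": 20, "x": 0.006, "y": 0.11, "z": -0.135, "ax": 0, "ay": 0, "az": -0.12}, {"hand": 20, "x": 0.01, "y": 0.17, "z": -0.135, "ax": 0, "ay": 0, "az": -0.18}, {"hand": 20, "x": 0.013, "y": 0.23, "z": -0.135, "ax": 0, "ay": 0, "az": -0.24}, {"hand": 20, "x": 0.016, "y": 0.29, "z": -0.135, "ax": 0, "ay": 0, "az": -0.298}, {"hand": 20, "x": 0.02, "y": 0.34, "z": -0.135, "ax": 0, "ay": 0, "az": -0.298}]}}

```text
t: 18.68
tool_pos: [0.4826, 0.0328, 0.3643]
orientation: [0.238, -3.132, -0.0]
force: [0.4, 0.2, -3.4]
opening: 0.0333
gripper_force: 25.0
```

```bash
python3 - <<'E'
from h import *
go([.4898,.0917,.306],down(np.radians(98.6)))
E
```

```text
t 18.68 pos [0.4826 0.0328 0.3643] shift [-0.016   0.0571  0.0583] turn [ 0.0001 -0.0002  0.0014]
```

Emit:
{"fn": "carry_out", "kwargs": {"targets": [{"hand": 20, "x": -0.0154, "y": 0.045, "z": 0.01, "ax": 0, "ay": 0, "az": 0}, {"hand": 20, "x": -0.0154, "y": 0.0595, "z": 0.03, "ax": 0, "ay": 0, "az": 0}, {"hand": 20, "x": -0.0154, "y": 0.0595, "z": 0.052, "ax": 0, "ay": 0, "az": 0}, {"hand": 20, "x": -0.0154, "y": 0.0595, "z": 0.058, "ax": 0, "ay": 0, "az": 0}, {"hand": 20, "x": -0.0154, "y": 0.0595, "z": 0.058, "ax": 0, "ay": 0, "az": 0}, {"hand": 20, "x": -0.0154, "y": 0.0595, "z": 0.058, "ax": 0, "ay": 0, "az": 0}]}}

```text
t: 19.42
tool_pos: [0.4898, 0.0916, 0.3076]
orientation: [-0.235, 3.131, -0.0]
force: [-0.4, 0.5, -3.5]
opening: 0.0333
gripper_force: 25.0
```

```bash
python3 - <<'E'
from h import *
for i in range(2): read_camera("top")
s=read_state(); cp=camera_params("wrist"); p,d=read_camera("wrist"); cv2.imwrite("pics/w8.png",p); np.save("w8.npy",d); np.save("w8cp.npy",cp,allow_pickle=True)
print(s["tool_pos"],s["opening"]); go([.4898,.0917,.306],down(np.radians(98.6)))
cv2.imwrite("pics/w8c.png",cv2.resize(p[130:330,190:450],None,fx=3,fy=3,interpolation=cv2.INTER_CUBIC))
E
```

```text
[0.48980771 0.09162361 0.30759871] 0.03314117452796083
t 19.57 pos [0.4897 0.0917 0.3075] shift [-0.0001  0.      0.0015] turn [-0.0001  0.0015 -0.0004]
```

View pics/w8c.png

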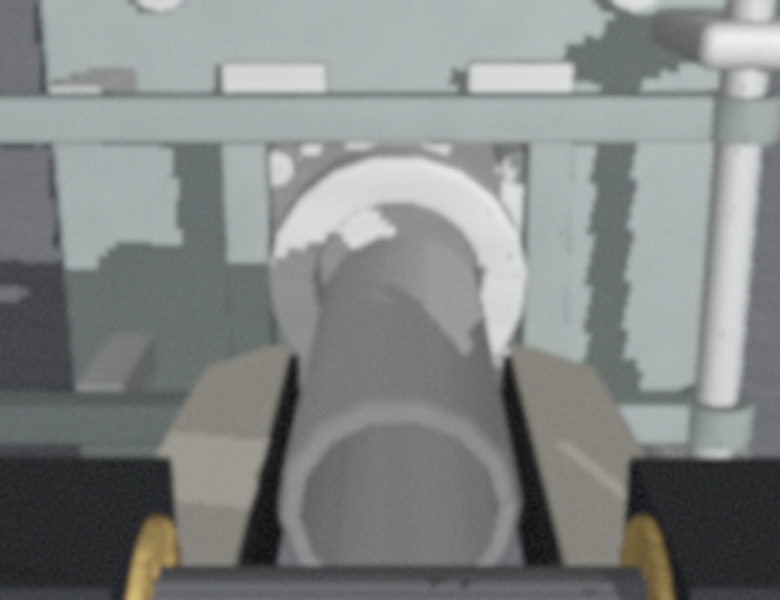

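The collar's outer circle spans crop u 271–527 with its top at v 157, and the stub is laterally in line with it (centre u≈400). I'll project the predicted rims to check the other direction.

```bash
python3 - <<'E'
from h import *
cp=np.load("w8cp.npy",allow_pickle=True).item(); d=np.load("w8.npy"); p=cv2.imread("pics/w8.png")
T=np.array([.4898,.0917,0]); tx=np.array([np.cos(np.radians(188.6)),np.sin(np.radians(188.6)),0]); ty=np.array([-np.sin(np.radians(8.6)),np.cos(np.radians(8.6)),0])
cr=lambda P:((pix(cp,P)-[190,130])*3).round(0).tolist()
z=lambda h:np.array([0,0,h])
print("stub bottom apex,l,r",cr([T+.01685*tx+z(.0767),T+.01685*ty+z(.0767),T-.01685*ty+z(.0767)]))
print("stub top far/near",cr([T+.01685*tx+z(.1567),T-.01685*tx+z(.1567),T+.01685*ty+z(.1567),T-.01685*ty+z(.1567)]))
print("collar outer apex l r",cr([T+.029*tx+z(.06),T+.029*ty+z(.06),T-.029*ty+z(.06)]),"bore",cr([T+.01825*tx+z(.06),T+.01825*ty+z(.06),T-.01825*ty+z(.06)]))
W=cloud(cp,d)*1000
for v in range(185,245,3): print(v,(v-130)*3,W[v,323].round(1))
E
```

```text
stub bottom apex,l,r [[397.0, 230.0], [479.0, 308.0], [316.0, 308.0]]
stub top far/near [[396.0, 396.0], [397.0, 619.0], [522.0, 511.0], [272.0, 511.0]]
collar outer apex l r [[398.0, 154.0], [529.0, 282.0], [266.0, 283.0]] bore [[398.0, 202.0], [480.0, 282.0], [315.0, 282.0]]
185 165 [463.7  88.1  59.5]
188 174 [465.6  88.4  59.4]
191 183 [467.7  88.7  59. ]
194 192 [469.5  88.9  59.9]
197 201 [481.2  90.7  21.2]
200 210 [483.6  91.   20.8]
203 219 [485.9  91.4  21.1]
206 228 [488.4  91.8  20.6]
209 237 [473.8  89.6  79.7]
212 246 [473.6  89.6  86.4]
215 255 [473.7  89.6  92.2]
218 264 [473.5  89.5  98.4]
221 273 [473.4  89.5 103.9]
224 282 [473.4  89.5 108.9]
227 291 [473.6  89.6 113.1]
230 300 [473.5  89.6 118. ]
233 309 [473.5  89.6 122.2]
236 318 [473.5  89.6 126.4]
239 327 [473.9  89.6 129.3]
242 336 [474.   89.6 132.9]
```

Emit:
{"fn": "carry_out", "kwargs": {"targets": [{"hand": 20, "x": 0.0003, "y": 0, "z": 0.008, "ax": 0, "ay": 0, "az": 0}, {"hand": 20, "x": 0.0003, "y": 0, "z": 0.013, "ax": 0, "ay": 0, "az": 0}, {"hand": 20, "x": 0.0003, "y": 0, "z": 0.016, "ax": 0, "ay": 0, "az": 0}, {"hand": 20, "x": 0.0003, "y": 0, "z": 0.019, "ax": 0, "ay": 0, "az": 0}, {"hand": 20, "x": 0.0003, "y": 0, "z": 0.022, "ax": 0, "ay": 0, "az": 0}, {"hand": 20, "x": 0.0003, "y": 0, "z": 0.025, "ax": 0, "ay": 0, "az": 0}, {"hand": 20, "x": 0.0003, "y": 0, "z": 0.025, "ax": 0, "ay": 0, "az": 0}]}}

```text
t: 20.45
tool_pos: [0.4891, 0.0918, 0.2812]
orientation: [-0.236, 3.133, -0.0]
force: [3.1, -0.7, -3.2]
opening: 0.0333
gripper_force: 25.0
```

Emit:
{"fn": "carry_out", "kwargs": {"targets": [{"hand": 20, "x": -0.0006, "y": 0, "z": 0.004, "ax": 0, "ay": 0, "az": 0}, {"hand": 20, "x": -0.0006, "y": 0, "z": 0.009, "ax": 0, "ay": 0, "az": 0}, {"hand": 20, "x": -0.0006, "y": 0, "z": 0.014, "ax": 0, "ay": 0, "az": 0}, {"hand": 20, "x": -0.0006, "y": 0, "z": 0.019, "ax": 0, "ay": 0, "az": 0}, {"hand": 20, "x": -0.0006, "y": 0, "z": 0.023, "ax": 0, "ay": 0, "az": 0}, {"hand": 20, "x": -0.0006, "y": 0, "z": 0.025, "ax": 0, "ay": 0, "az": 0}, {"hand": 20, "x": -0.0006, "y": 0, "z": 0.025, "ax": 0, "ay": 0, "az": 0}]}}

```text
t: 21.32
tool_pos: [0.4895, 0.0919, 0.2563]
orientation: [0.236, -3.132, -0.0]
force: [-0.1, -0.0, -3.2]
opening: 0.0332
gripper_force: 25.0
```

Bottom is at about 25.5 mm, with 3.5 mm left.

Emit:
{"fn": "carry_out", "kwargs": {"targets": [{"hand": 20, "x": 0, "y": 0, "z": 0.002, "ax": 0, "ay": 0, "az": 0}, {"hand": 20, "x": 0, "y": 0, "z": 0.003, "ax": 0, "ay": 0, "az": 0}, {"hand": 20, "x": 0, "y": 0, "z": 0.004, "ax": 0, "ay": 0, "az": 0}, {"hand": 20, "x": 0, "y": 0, "z": 0.0045, "ax": 0, "ay": 0, "az": 0}, {"hand": 20, "x": 0, "y": 0, "z": 0.0045, "ax": 0, "ay": 0, "az": 0}]}}

```text
t: 21.95
tool_pos: [0.4898, 0.092, 0.2529]
orientation: [-0.236, 3.132, 0.0]
force: [-3.4, 0.6, 6.4]
opening: 0.033
gripper_force: 25.0
```

Emit:
{"fn": "carry_out", "kwargs": {"targets": [{"hand": 70, "x": 0, "y": 0, "z": -0.0003, "ax": 0, "ay": 0, "az": 0}, {"hand": 70, "x": 0, "y": 0, "z": -0.0003, "ax": 0, "ay": 0, "az": 0}, {"hand": 70, "x": 0, "y": 0, "z": -0.0003, "ax": 0, "ay": 0, "az": 0}, {"hand": 70, "x": 0, "y": 0, "z": -0.03, "ax": 0, "ay": 0, "az": 0}, {"hand": 70, "x": 0, "y": 0, "z": -0.08, "ax": 0, "ay": 0, "az": 0}, {"hand": 70, "x": 0, "y": 0, "z": -0.12, "ax": 0, "ay": 0, "az": 0}, {"hand": 70, "x": 0, "y": 0, "z": -0.13, "ax": 0, "ay": 0, "az": 0}, {"hand": 70, "x": 0, "y": 0, "z": -0.13, "ax": 0, "ay": 0, "az": 0}]}}

```text
t: 22.95
tool_pos: [0.4898, 0.0919, 0.3821]
orientation: [-0.236, 3.132, 0.0]
force: [0.8, 0.1, 0.2]
opening: 0.0652
gripper_force: 0.0
```

```bash
python3 - <<'E'
from h import *
s=read_state(); cp=camera_params("wrist"); p,d=read_camera("wrist")
W=cloud(cp,d)*1000; print(s["tool_pos"],s["force"].round(1))
m=(abs(W[...,2]-102)<5)&(np.hypot(W[...,0]-490,W[...,1]-92)<40)
for b in blobs(m,cp,.102,20): print("stub top",*b,np.median(W[m][:,2]))
p,d=read_camera("scene"); cv2.imwrite("pics/sc9.png",cv2.resize(p[130:290,240:480],None,fx=3,fy=3))
E
```

```text
[0.48976912 0.09193605 0.38205073] [0.8 0.1 0.2]
stub top [323. 208.] 488.0 92.0 32.7 32.9 8.6 100.66880222865232
```

View pics/sc9.png

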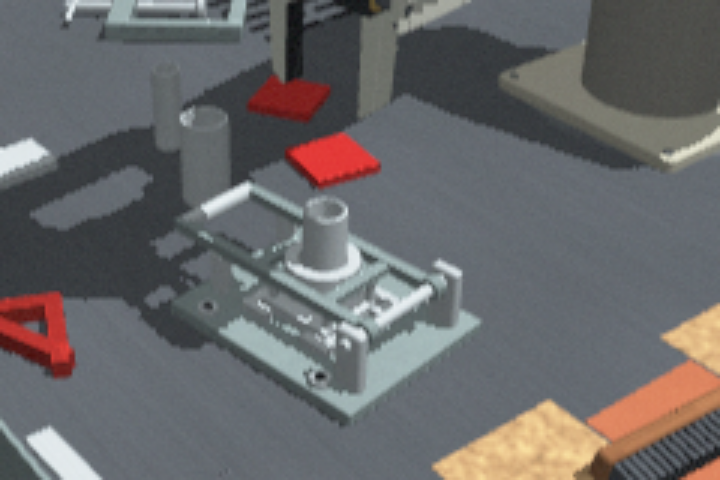

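The leaf is down, the stub stands upright in the collar at crop (325,230), and the gripper is clear above.

```bash
python3 -c "
from plant import robot
print(robot.close_job())"
```

```text
the job is handed in; nothing more can be done
None
```

The job is handed in at about 23 s of the 72 s allowed: the square blank is seated flat in the nest, the leaf is fully down, and stub_34 stands free and upright on the blank through the collar.

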